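# Lock down the cover bolts of the desk unit

### The arm

A 7-joint arm with a two-finger parallel gripper is mounted at the origin on a cart in front of the work surface, level with it; the furniture and walls round the work are solid. World frame = base frame: x ahead of the robot, y to its left, z up, the work surface at z = 0. Lengths are in m, angles in rad, forces in N, time in s.
With the tool pointing down it reaches from about 0.4 to 0.875 m from the base axis. Payload 19.3 kg.
Tool frame: the origin (TCP) lies where the fingers leave the gripper's body, on its centre line; the fingertips stand bot.tip_reach ahead of it and the grasp point (between the pads) lies 54 mm ahead of it (bot.tip_reach is the distance from the TCP to the fingertips, in m); z points along the fingers, y is the line along which they close (so a half turn about z gives the same grasp; the last joint's range is limited). The gripper opens to 85 mm and grips with 20 to 120 N. Pads are 22 mm wide; open, the fingers measure 114 mm over their backs; the gripper's body (76 mm by 85 mm) begins 54 mm behind the grasp point. The pads swing forward as they close: fully open they stand 13 mm farther back than shut.
Start: joints at [1.085, 0.521, -0.036, 1.599, 0.021, 1.021, -0.113], TCP at [0.252, -0.572, 0.304] pointing down, gripper open.
Joint ranges: [-2.91, 2.91], [-0.3, 2.13], [-1.5, 1.42], [0.17, 2.43], [-1.26, 4.41], [0.16, 1.93], [-2.52, 2.52]. Speed limits (rad/s): [1.89, 1.89, 2.39, 2.39, 3.01, 3.01, 3.01].

### API

Orientations are given as [roll, pitch, yaw] about the fixed x, y, z axes, in that order (R = Rz(yaw) Ry(pitch) Rx(roll)).
In Python, from workcell import bot gives the robot as it stands. The module is installed in compiled form; this text tells all that it offers.
- The arm moves only by the shell command python3 -m jog 'ROWS' [FORCE]. ROWS is JSON, a list that holds one entry, the list of rows, each a list of 7 numbers: the shift along the tool's x, y, z in mm, then the turn, a rotation vector about the tool's x, y, z in rad, then the opening, from 0 (shut) to 1 (fully open). In form: [[[tx, ty, tz, wx, wy, wz, fingers], ...]]. A call has 1 to 5 rows; each row shifts and turns the commanded pose from where the row before left it, along the tool's axes as they then stand; what a row does not reach is not made up. A row lasts 1/10 s, in which the tool goes at most 50 mm and 8.59 degrees, less where a joint would pass 70% of its speed; a pose out of reach is approached as far as the arm can. A call is refused whole if a number of a shift passes 50 or a number of a turn 0.15, either way. A call with a gripper value outside its range is refused whole. The fingers move at their own pace and stop on an object; FORCE is the grip in N (left out, the last holds). Time passes only in rows, so rows that do not move let the fingers close. It gives the time, the measured TCP pose, the force, the opening and the grip force at its end, in the units of the state.
- bot.observe(): the state, without advancing time (a new reading comes with each control period).
- bot.grab_frame(name): name is "side" or "top" or "wrist"; returns a dict with "img" (420x560x3 uint8, red, green, blue), "intrinsics" (3x3 intrinsics, pixels), "R" (3x3) and "t" (3): a world point X has camera coordinates R X + t; the wrist camera has in their place "tool_from_camera" (4x4, takes a point from camera to tool coordinates, whose origin is the TCP and whose axes are the flange's). Camera axes: x right, y down, z forward; pixel columns grow to the right and rows downward; lengths in m; the calibration is good to about 2 mm. The wrist camera is an equidistant fisheye: a pixel r from the principal point sees the ray r / f radians off the axis. A picture is of the moment at which its call begins: read the wrist's pose just before it. There is no depth.
- bot.job_done(): hands the job in; it is judged then, once.
Trained networks look in a picture, given as the dict that the camera call returned (one of the last four; its "shot" number tells which), for a name from the list of things; names that differ only in an ending like _2 or _b are one class to them, and where a whole thing is asked for, a point or a joint stands for the part that bears it (a point fixed in the world has none). Each returns a list of dicts, best first, with "conf" (0 to 1); they miss things now and then, are a little off and sometimes report something else, mostly with a low value. They report only what shows in the picture. A call takes as long as a camera call.
- bot.trace(query, picture): "region" (420x560 bool, what is visible of it).
- bot.spot_point(query, picture): "xyz" ([x, y, z] in m, in world coordinates, good to about 4 mm: a listed point, or the origin of a listed thing).
The state is a dict: "clock": time; "qpos": joint angles; "qd": joint speeds; "joint_efforts": joint torques, N m; "position": TCP position; "tool_rot": TCP orientation; "force": force on the tool from outside, world axes, zero at the start; "moment": the same for the moment, N m; "grip_width": finger opening in m; "finger_force": force on a finger pad.
Only numpy, scipy, OpenCV 4.12 (cv2) and the standard library are available. Lean on these libraries where they do the work, as an engineer would, in place of code of your own. Each camera call takes 0.05 s, during which the arm holds its last target. There are 200 camera calls.

### The job

The cover of the grey desk unit is held by three black quarter-turn captive bolts that have worked loose. First swing the unit's little white lamp arm to the right until it points sideways or farther, well clear of the bolts, and leave it there; then turn all three bolts clockwise until each is fully home at its stop, white line pointing to the green dot. Let go of everything and do not disturb the things lying around the unit.

Things in the scene. Friction and masses are not known exactly. Their poses are not given: they have to be found in the camera images.
- desk_unit: Grey desk unit, aluminium cover, fixed; 180 (x) by 250 (y) mm, cover top 60 mm up. Origin on the worktop; x from the socketed front to the rear, y left, z up; the case spans x -110 to +70 mm. Three black bolts at x +20, y +85 (left), 0 (mid), -85 mm (right); by each, on the cover, a green dot (home) in front and a red dot at its right. Lamp post, 24 mm thick, at x -85, y 0, rising to 109 mm.
- bolt_left (a joint): Turn of the left bolt, rad: 0 with its white line to the unit's right (red dot), 1.571 at the end stop, fully home, white line to the unit's front (green dot). Grows clockwise seen from above. Starts partly loose, 0.2 to 0.65; stays where it is left (friction about 0.06 N m, no spring). The bolt does not rise or sink.
- bolt_mid (a joint): Turn of the middle bolt, as bolt_left.
- bolt_right (a joint): Turn of the right bolt, as bolt_left.
- bolt_left_grip (a point): Point on the left bolt's vertical axis, 90 mm above the worktop, 10 mm below the grip's top. The grip is an upright black bar 50 mm long, 14 mm thick, 32 mm tall (68 to 100 mm above the worktop) on a round 48 mm flange on the cover. x axis along the bar (white line on the -x half), turning with it; z up.
- bolt_mid_grip (a point): The same point of the middle bolt, same shape.
- bolt_right_grip (a point): The same point of the right bolt, same shape.
- lamp_arm (a joint): Swing of the white lamp arm about its vertical pivot, rad: 0 when it points straight to the unit's rear, over the middle bolt; grows clockwise seen from above; 1.571 when square to the unit's right; stops at -0.35 and 2.3. Starts between -0.2 and 0.25. Stiff: stays where it is left, takes about 1 to 2 N at the grip post.
- lamp_arm_grip (a point): Point on the axis of the red ridged grip post at the arm's free end, 147 mm above the worktop. The post is round, upright, 24 mm thick, and stands from the top of the arm bar (125 mm above the worktop) up to 165 mm. The arm bar is 22 mm wide and lies 111 to 125 mm above the worktop.
- lamp_arm_hinge (a point): Point on the lamp arm's vertical pivot axis, 147 mm above the worktop, 115 mm from the grip post's axis.
- screwdriver: Green-handled screwdriver, 171 mm long, 25 mm high, lying loose behind the unit; leave alone. Origin under its centre.
- remote_black: Black remote control, 155x48x21 mm, lying loose to the left of the unit; leave alone. Origin under its centre.
- cue_timer: Cream countdown timer, 60x70x25 mm, lying loose behind the left end of the unit; leave alone. Origin under its centre.

How it is judged:
On the way:
1. the lamp arm has been swung clear to the right (at least 1.3 rad) (value of joint lamp_arm above 1.3 rad), for 0.2 s.
At the end, for the whole second after the job is handed in: All three bolts are turned to within 0.12 rad of the end stop (joint above 1.45 of 1.571) and the lamp arm stands clear to the right (joint above 1.3) (value of joint lamp_arm above 1.3 rad and value of joint each of bolt_left, bolt_mid, bolt_right above 1.45 rad); the robot touches nothing.
It fails at once if the screwdriver, the remote control or the timer is shifted by more than 30 mm (distance of any of screwdriver, remote_black, cue_timer from where it was at the start of the episode above 0.03 m).
It also fails if it takes over 72 s, if anything falls off the work surface, if the arm or the gripper's body presses on something with over 40 N, if the wrist force passes 120 N, or if a joint passes its speed limit or range.

## Working session

There is one attempt and no reset: what is moved stays moved. The work goes in short steps, Python scripts to look and compute and a shell command to move; the robot and the scene stay as the last step left them, time stands still between calls to the robot, and variables do not carry over. Pictures are saved under pics/ and viewed, at most 10 in all, crops included, and the job is handed in when it is done.

```bash
mkdir -p pics
cat > h.py <<'E'
from workcell import bot
import numpy as np, cv2
from scipy.spatial.transform import Rotation as Ro
def save(p,n): cv2.imwrite('pics/'+n,p['img'][:,:,::-1])
E
python3 - <<'E'
from h import *
s=bot.observe(); print(s['clock'],s['position'],s['tool_rot'],s['grip_width'],bot.tip_reach)
for c in ['top','side']:
    p=bot.grab_frame(c); save(p,c+'0.png')
    for q in ['desk_unit','bolt_left_grip','bolt_mid_grip','bolt_right_grip','lamp_arm_grip','lamp_arm_hinge','screwdriver','remote_black','cue_timer']:
        print(c,q,[(np.round(d['xyz'],3),round(d['conf'],2)) for d in bot.spot_point(q,p)][:3])
E
```

```text
0.0 [ 0.2523261  -0.57152786  0.30330642] [-3.14045492e+00  9.49342215e-05  4.15784346e-01] 0.08548119726849564 0.0726
top desk_unit [(array([0.519, 0.31 , 0.   ]), 0.73)]
top bolt_left_grip [(array([0.51 , 0.403, 0.087]), 0.65)]
top bolt_mid_grip [(array([0.533, 0.315, 0.093]), 0.77), (array([0.437, 0.287, 0.149]), 0.39)]
top bolt_right_grip [(array([0.562, 0.233, 0.093]), 0.74)]
top lamp_arm_grip [(array([0.542, 0.314, 0.146]), 0.59), (array([ 0.648,  0.309, -0.001]), 0.58)]
top lamp_arm_hinge [(array([0.435, 0.285, 0.148]), 0.66)]
top screwdriver [(array([0.646, 0.313, 0.001]), 0.87)]
top remote_black [(array([0.483, 0.494, 0.001]), 0.58)]
top cue_timer [(array([0.604, 0.449, 0.001]), 0.63)]
side desk_unit [(array([0.518, 0.306, 0.002]), 0.92)]
side bolt_left_grip [(array([0.511, 0.396, 0.09 ]), 0.75)]
side bolt_mid_grip [(array([0.531, 0.318, 0.091]), 0.56)]
side bolt_right_grip [(array([0.56 , 0.236, 0.087]), 0.58)]
side lamp_arm_grip []
side lamp_arm_hinge [(array([0.435, 0.287, 0.147]), 0.91)]
side screwdriver [(array([ 0.647,  0.315, -0.   ]), 0.64)]
side remote_black [(array([0.482, 0.496, 0.001]), 0.67)]
side cue_timer [(array([ 0.6  ,  0.444, -0.002]), 0.92)]
```

View pics/top0.png

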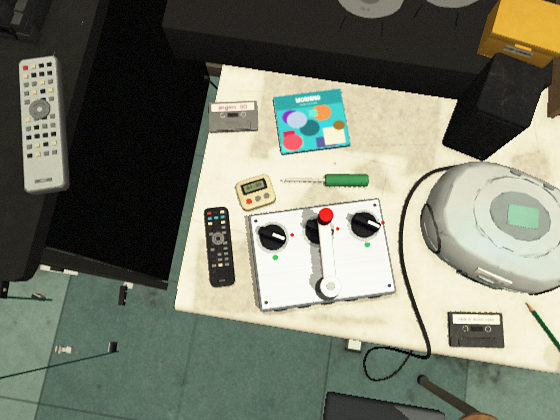

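View pics/side0.png

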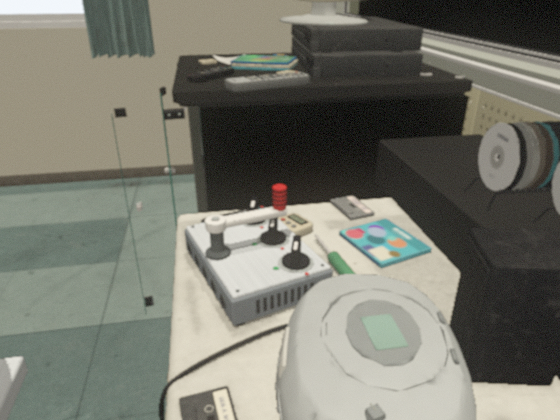

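The top view shows the unit at (320,255), with the white arm over the middle bolt and its red post at (326,215). The remote, timer and screwdriver lie to the left and behind. The side view agrees, and the network positions match both pictures. I'll turn the tool first, then go above the post.

```bash
cat >> h.py <<'E'
def go(x,y,z=None,yaw=None):
    """remaining shift (mm) in current tool frame and wz turn"""
    s=bot.observe(); R=Ro.from_euler('xyz',s['tool_rot']).as_matrix(); p=np.array(s['position'])
    t=np.array([x,y,p[2] if z is None else z])
    print('t',round(s['clock'],2),'p',np.round(p,3),'yaw',round(s['tool_rot'][2],3),'q',np.round(s['qpos'],2),'F',np.round(s['force'],1),'w',round(s['grip_width'],3))
    print('shift mm',np.round(1000*R.T@(t-p),1), 'wz', None if yaw is None else round(s['tool_rot'][2]-yaw,3))
E
python3 -m jog '[[[0,0,0,0,0,-0.145,0.8],[0,0,0,0,0,-0.145,0.8],[0,0,0,0,0,-0.145,0.8],[0,0,0,0,0,-0.145,0.8],[0,0,0,0,0,0,0.8]]]' 40
python3 -m jog '[[[20,0,0,0,0,0,0.8],[45,0,0,0,0,0,0.8],[45,0,0,0,0,0,0.8],[45,0,0,0,0,0,0.8],[45,0,0,0,0,0,0.8]]]'
python3 -m jog '[[[45,0,0,0,0,0,0.8],[45,0,0,0,0,0,0.8],[45,0,0,0,0,0,0.8],[45,-10,0,0,0,0,0.8],[45,-15,0,0,0,0,0.8]]]'
python3 -c "from h import *; go(.542,.314,.3,1.0)"
```

```text
clock: 1.5
position: [0.2522, -0.5718, 0.3039]
tool_rot: [3.142, -0.0, 0.998]
force: [-0.0, -1.0, 0.4]
grip_width: 0.0684
finger_force: 0.0
clock: 2.0
position: [0.3619, -0.4024, 0.304]
tool_rot: [3.141, -0.0, 0.99]
force: [1.8, -0.5, -0.5]
grip_width: 0.0683
finger_force: 0.0
clock: 2.5
position: [0.4633, -0.1999, 0.3039]
tool_rot: [3.141, -0.0, 0.99]
force: [1.1, 0.5, -0.3]
grip_width: 0.0682
finger_force: 0.0
t 2.5 p [ 0.463 -0.2    0.304] yaw 0.99 q [ 0.53  0.34 -0.31  1.9   0.13  0.92 -0.42] F [ 1.1  0.5 -0.3] w 0.068
shift mm [ 472.8 -216.1    4. ] wz -0.01
```

```bash
python3 -m jog '[[[45,-20,0,0,0,0,0.8],[45,-20,0,0,0,0,0.8],[45,-20,0,0,0,0,0.8],[45,-20,0,0,0,0,0.8],[45,-20,0,0,0,0,0.8]]]'
python3 -m jog '[[[45,-20,0,0,0,0,0.8],[45,-20,0,0,0,0,0.8],[45,-20,0,0,0,0,0.8],[40,-20,0,0,0,0,0.8],[25,-10,0,0,0,0,0.8]]]'
python3 - <<'E'
from h import *
go(.542,.314,.21,1.0)
p=bot.grab_frame('wrist'); save(p,'w1.png')
for c in ['wrist','top']:
  p=p if c=='wrist' else bot.grab_frame(c)
  for q in ['lamp_arm_grip','lamp_arm_hinge','bolt_left_grip','bolt_right_grip','bolt_mid_grip']:
    print(c,q,[(np.round(d['xyz'],3),round(d['conf'],2)) for d in bot.spot_point(q,p)][:2])
E
```

```text
clock: 3.0
position: [0.501, 0.0436, 0.3041]
tool_rot: [3.141, -0.0, 0.99]
force: [0.6, -0.6, -0.3]
grip_width: 0.0683
finger_force: 0.0
clock: 3.5
position: [0.5336, 0.2623, 0.3038]
tool_rot: [-3.141, -0.001, 0.994]
force: [0.2, -1.1, -0.4]
grip_width: 0.0683
finger_force: 0.0
t 3.5 p [0.534 0.262 0.304] yaw 0.994 q [-0.25  0.5  -0.43  1.67  0.24  1.02 -1.34] F [ 0.2 -1.1 -0.4] w 0.068
shift mm [ 47.8 -21.1  93.9] wz -0.006
wrist lamp_arm_grip [(array([0.548, 0.313, 0.146]), 0.88)]
wrist lamp_arm_hinge [(array([0.44 , 0.283, 0.15 ]), 0.85)]
wrist bolt_left_grip [(array([0.54 , 0.314, 0.092]), 0.66), (array([0.512, 0.393, 0.094]), 0.64)]
wrist bolt_right_grip [(array([0.557, 0.231, 0.092]), 0.82), (array([0.55 , 0.314, 0.146]), 0.63)]
wrist bolt_mid_grip [(array([0.536, 0.317, 0.094]), 0.61)]
top lamp_arm_grip [(array([0.546, 0.315, 0.145]), 0.58)]
top lamp_arm_hinge [(array([0.435, 0.287, 0.149]), 0.68)]
top bolt_left_grip [(array([0.512, 0.396, 0.088]), 0.73)]
top bolt_right_grip [(array([0.564, 0.234, 0.091]), 0.49)]
top bolt_mid_grip [(array([0.53 , 0.314, 0.092]), 0.52)]
```

View pics/w1.png

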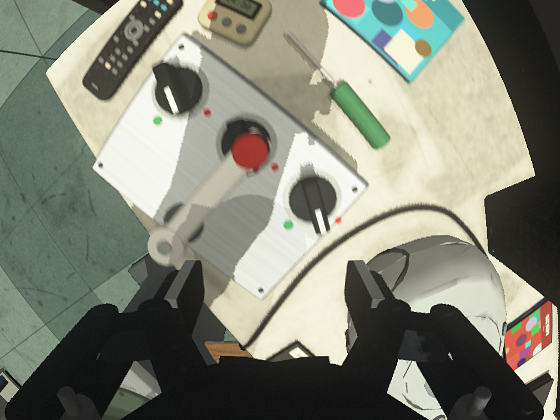

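The wrist view shows the red post at (250,152), the middle bolt under it, and clear white lines on the left bolt (168,98) and right bolt (318,215). I'll move over the post.

```bash
python3 -m jog '[[[25,-10,0,0,0,0,0.8],[0,0,0,0,0,0,0.8],[0,0,0,0,0,0,0.8]]]' | head -2
python3 -c "from h import *; go(.546,.314,.207,1.0)"
```

```text
clock: 4.4
position: [0.5393, 0.285, 0.3037]
t 4.4 p [0.539 0.285 0.304] yaw 0.996 q [-0.29  0.53 -0.43  1.63  0.24  1.04 -1.37] F [-0.2 -0.8  0.4] w 0.068
shift mm [ 27.9 -10.1  96.7] wz -0.004
```

```bash
python3 -m jog '[[[28,-10,0,0,0,0,0.8],[0,0,30,0,0,0,0.8],[0,0,30,0,0,0,0.8],[0,0,25,0,0,0,0.8],[0,0,12,0,0,0,0.8]]]' | head -2
python3 -m jog '[[[0,0,0,0,0,0,0.1],[0,0,0,0,0,0,0.1],[0,0,0,0,0,0,0.1],[0,0,0,0,0,0,0.1],[0,0,0,0,0,0,0.1]]]'
python3 - <<'E'
from h import *
h=np.array([.436,.286]); g=np.array(bot.observe()['position'][:2]); go(g[0],g[1]); v=g-h; print('r',np.hypot(*v),np.arctan2(v[1],v[0]))
y=bot.observe()['tool_rot'][2]; A=np.array([[np.cos(y),np.sin(y)],[np.sin(y),-np.cos(y)]])
a0=np.arctan2(v[1],v[0]); prev=v
for k in range(1,24):
    a=a0-0.08*k; n=.115*np.array([np.cos(a),np.sin(a)]); 
    if k==1: prev=.115*v/np.hypot(*v)
    print(k,round(a,2),np.round(1000*A@(n-prev),1)); prev=n
E
```

```text
clock: 4.9
position: [0.5459, 0.3126, 0.2048]
clock: 5.4
position: [0.5471, 0.3141, 0.2084]
tool_rot: [3.14, -0.002, 0.995]
force: [2.2, -0.0, 6.8]
grip_width: 0.0229
finger_force: 39.4
t 5.4 p [0.547 0.314 0.208] yaw 0.995 q [-0.35  0.66 -0.4   1.65  0.31  0.89 -1.45] F [ 2.2 -0.   6.8] w 0.023
shift mm [0. 0. 0.] wz None
r 0.11462880057365808 0.24784802843787493
1 0.17 [-6.5  6.5]
2 0.09 [-7.   5.9]
3 0.01 [-7.5  5.4]
4 -0.07 [-7.9  4.8]
5 -0.15 [-8.2  4.1]
6 -0.23 [-8.5  3.4]
7 -0.31 [-8.8  2.7]
8 -0.39 [-9.  2.]
9 -0.47 [-9.1  1.3]
10 -0.55 [-9.2  0.6]
11 -0.63 [-9.2 -0.2]
12 -0.71 [-9.2 -0.9]
13 -0.79 [-9.1 -1.6]
14 -0.87 [-8.9 -2.3]
15 -0.95 [-8.7 -3. ]
16 -1.03 [-8.4 -3.7]
17 -1.11 [-8.1 -4.4]
18 -1.19 [-7.7 -5. ]
19 -1.27 [-7.3 -5.6]
20 -1.35 [-6.8 -6.2]
21 -1.43 [-6.3 -6.7]
22 -1.51 [-5.7 -7.2]
23 -1.59 [-5.1 -7.6]
```

Gripped, with the post 23 mm between the pads. Now I'll swing it along the arc.

```bash
python3 -m jog '[[[-6.5,6.5,0,0,0,0,0.1],[-7,6,0,0,0,0,0.1],[-7.5,5.4,0,0,0,0,0.1],[-8,4.8,0,0,0,0,0.1],[-8.2,4.1,0,0,0,0,0.1]]]' 25
python3 -m jog '[[[-8.5,3.4,0,0,0,0,0.1],[-8.8,2.7,0,0,0,0,0.1],[-9,2,0,0,0,0,0.1],[-9.1,1.3,0,0,0,0,0.1],[-9.2,0.6,0,0,0,0,0.1]]]'
python3 -c "
from h import *
go(.436,.286)"
```

```text
clock: 5.9
position: [0.5485, 0.2689, 0.2083]
tool_rot: [-3.141, -0.002, 0.996]
force: [-7.8, 2.9, 7.7]
grip_width: 0.0227
finger_force: 39.6
clock: 6.4
position: [0.5338, 0.2253, 0.2083]
tool_rot: [3.14, -0.003, 0.995]
force: [5.8, 1.0, 3.6]
grip_width: 0.0228
finger_force: 39.1
t 6.4 p [0.534 0.225 0.208] yaw 0.995 q [-0.22  0.59 -0.4   1.8   0.31  0.81 -1.35] F [5.8 1.  3.6] w 0.023
shift mm [  -2.3 -115.1   -0.2] wz None
```

```bash
python3 -m jog '[[[-9.2,-0.2,0,0,0,0,0.1],[-9.2,-0.9,0,0,0,0,0.1],[-9.1,-1.6,0,0,0,0,0.1],[-8.9,-2.3,0,0,0,0,0.1],[-8.7,-3,0,0,0,0,0.1]]]'
python3 -m jog '[[[-8.4,-3.7,0,0,0,0,0.1],[-8.1,-4.4,0,0,0,0,0.1],[-7.7,-5,0,0,0,0,0.1],[-7.3,-5.6,0,0,0,0,0.1],[-6.8,-6.2,0,0,0,0,0.1]]]'
python3 -m jog '[[[-6.3,-6.7,0,0,0,0,0.1],[-5.7,-7.2,0,0,0,0,0.1],[0,0,0,0,0,0,0.8],[0,0,0,0,0,0,0.8],[0,0,0,0,0,0,0.8]]]'
python3 -m jog '[[[0,0,-20,0,0,0,0.8],[0,0,-30,0,0,0,0.8],[0,0,-30,0,0,0,0.8],[0,0,0,0,0,0,0.8],[0,0,0,0,0,0,0.8]]]'
python3 - <<'E'
from h import *
p=bot.grab_frame('wrist'); save(p,'w2.png')
go(.561,.234,.3,1.5)
for q in ['lamp_arm_grip','lamp_arm_hinge','bolt_left_grip','bolt_right_grip','bolt_mid_grip','desk_unit']:
    print(q,[(np.round(d['xyz'],3),round(d['conf'],2)) for d in bot.spot_point(q,p)][:2])
E
```

```text
clock: 6.9
position: [0.5046, 0.1885, 0.2084]
tool_rot: [3.135, -0.002, 0.992]
force: [21.9, -21.0, 3.4]
grip_width: 0.0229
finger_force: 25.1
clock: 7.4
position: [0.4633, 0.1645, 0.2081]
tool_rot: [3.132, 0.006, 0.986]
force: [24.5, -61.7, 19.9]
grip_width: 0.0219
finger_force: 32.8
clock: 7.9
position: [0.4418, 0.1701, 0.2075]
tool_rot: [3.141, -0.0, 0.995]
force: [-0.3, 0.4, -1.0]
grip_width: 0.0647
finger_force: 0.0
clock: 8.4
position: [0.4417, 0.1708, 0.2875]
tool_rot: [3.14, -0.001, 0.996]
force: [-0.2, -0.8, -0.6]
grip_width: 0.0682
finger_force: 0.0
t 8.45 p [0.441 0.171 0.287] yaw 0.996 q [-0.11  0.33 -0.48  1.99  0.2   0.86 -1.27] F [-0.2 -0.1 -0.8] w 0.068
shift mm [118.2  65.9 -13.2] wz -0.504
lamp_arm_grip [(array([0.46 , 0.171, 0.149]), 0.85)]
lamp_arm_hinge [(array([0.436, 0.283, 0.149]), 0.69)]
bolt_left_grip []
bolt_right_grip [(array([0.559, 0.233, 0.09 ]), 0.9)]
bolt_mid_grip [(array([0.537, 0.316, 0.093]), 0.77)]
desk_unit [(array([0.517, 0.314, 0.   ]), 0.59)]
```

View pics/w2.png

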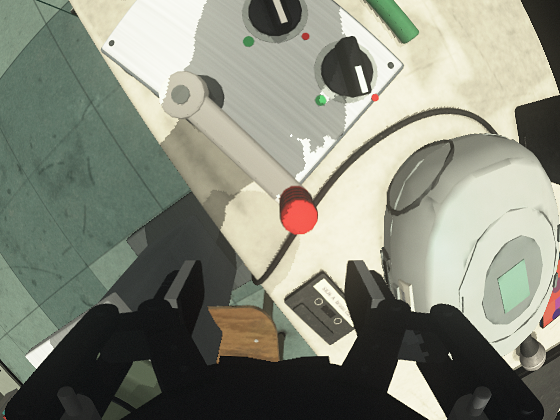

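The post is now at (298,212) and the arm points sideways, at about 1.65 rad. Next I'll measure the white-line angles of the bolts.

```bash
cat >> h.py <<'E'
def unproj(p,s,uv,z):
    K=p['intrinsics']; T=np.array(p['tool_from_camera']); R=Ro.from_euler('xyz',s['tool_rot']).as_matrix()
    d=(np.asarray(uv,float)-K[[0,1],[2,2]])/K[[0,1],[0,1]]; th=np.linalg.norm(d,axis=1)
    ray=np.c_[d/th[:,None]*np.sin(th)[:,None],np.cos(th)]@T[:3,:3].T@R.T
    o=R@T[:3,3]+s['position']; return o+ray*((z-o[2])/ray[:,2])[:,None]
def angle(p,s,c,unit=.292):
    v,u=np.mgrid[0:420,0:560]; uv=np.c_[u.ravel(),v.ravel()]; X=unproj(p,s,uv,.100)[:,:2]
    g=p['img'].min(axis=2).ravel(); near=np.hypot(*(X-c).T)<.024
    bright=near&(g>150); dark=near&(p['img'].max(axis=2).ravel()<60)
    w=bright.reshape(420,560).astype(np.uint8); n,l,st,ce=cv2.connectedComponentsWithStats(w)
    for k in range(1,n):
        if st[k,4]<15: continue
        Y=X[(l==k).ravel()]; m=Y.mean(0); e,V=np.linalg.eigh(np.cov(Y.T)); a=np.arctan2(V[1,1],V[0,1])
        a=unit-np.pi/2-((unit-np.pi/2-a+np.pi/2)%np.pi-np.pi/2)
        print('  comp',st[k,4],'mid',np.round(m,3),'len/wid',np.round(np.sqrt(12*e)*1000,1),'theta',round(unit-np.pi/2-a,3),'barYaw',round(a+np.pi,3))
E
python3 - <<'E'
from h import *
s=bot.observe(); p=bot.grab_frame('wrist')
for q,c in [('right',(.560,.234)),('mid',(.536,.315))]:
    print(q); angle(p,s,np.array(c))
p=bot.grab_frame('top')
for q in ['bolt_left','bolt_mid','bolt_right']:
    print(q,[(np.round(d['xyz'],3),round(d['conf'],2)) for d in bot.spot_point(q+'_grip',p)][:2])
E
```

```text
right
  comp 636 mid [0.575 0.231] len/wid [14.5 40.7] theta 0.522 barYaw 1.341
  comp 178 mid [0.558 0.222] len/wid [ 5.4 22.7] theta 0.575 barYaw 1.288
mid
  comp 131 mid [0.532 0.302] len/wid [ 4.7 19.3] theta 0.514 barYaw 1.348
bolt_left [(array([0.51 , 0.401, 0.09 ]), 0.57)]
bolt_mid [(array([0.53 , 0.316, 0.089]), 0.6)]
bolt_right [(array([0.557, 0.236, 0.094]), 0.77)]
```

```bash
python3 -m jog '[[[0,0,0,0,0,-0.145,0.6],[0,0,0,0,0,-0.145,0.6],[0,0,0,0,0,0,0.6],[0,0,0,0,0,0,0.6]]]' |head -3
python3 -c "from h import *; go(.561,.234,.148,1.29)"
```

```text
clock: 9.4
position: [0.4416, 0.1704, 0.2869]
tool_rot: [-3.141, -0.0, 1.281]
t 9.4 p [0.442 0.17  0.287] yaw 1.281 q [-0.06  0.34 -0.54  1.98  0.23  0.87 -1.01] F [-0.  -0.3 -0.4] w 0.051
shift mm [ 95.   96.2 138.9] wz -0.009
```

```bash
python3 -m jog '[[[30,30,0,0,0,0,0.6],[35,36,0,0,0,0,0.6],[30,30,0,0,0,0,0.6],[0,0,0,0,0,0,0.6],[0,0,0,0,0,0,0.6]]]' |head -3
python3 -m jog '[[[0,0,30,0,0,0,0.6],[0,0,30,0,0,0,0.6],[0,0,20,0,0,0,0.6],[0,0,0,0,0,0,0.6]]]' |head -3
python3 - <<'E'
from h import *
go(.561,.234,.148,1.29)
s=bot.observe();p=bot.grab_frame('wrist'); save(p,'w3.png'); angle(p,s,np.array([.561,.234]))
print('mid');angle(p,s,np.array([.535,.314]))
print([(np.round(d['xyz'],3),round(d['conf'],2)) for d in bot.spot_point('bolt_right_grip',p)])
E
```

```text
clock: 9.9
position: [0.5601, 0.235, 0.2861]
tool_rot: [-3.14, 0.001, 1.283]
clock: 10.3
position: [0.5586, 0.2336, 0.2049]
tool_rot: [-3.139, 0.003, 1.284]
t 10.3 p [0.559 0.234 0.205] yaw 1.284 q [-0.18  0.64 -0.46  1.72  0.36  0.87 -1.08] F [-0.1  0.4  0.4] w 0.051
shift mm [ 1.3  2.3 56.9] wz -0.006
  comp 679 mid [0.574 0.223] len/wid [11.  31.8] theta 1.044 barYaw 0.818
  comp 39 mid [0.547 0.217] len/wid [4.2 5.1] theta -0.604 barYaw 2.466
mid
  comp 1209 mid [0.521 0.32 ] len/wid [15.5 40. ] theta 0.578 barYaw 1.285
  comp 312 mid [0.532 0.303] len/wid [ 4.6 21.7] theta 0.551 barYaw 1.312
[(array([0.559, 0.232, 0.09 ]), 0.93)]
```

View pics/w3.png

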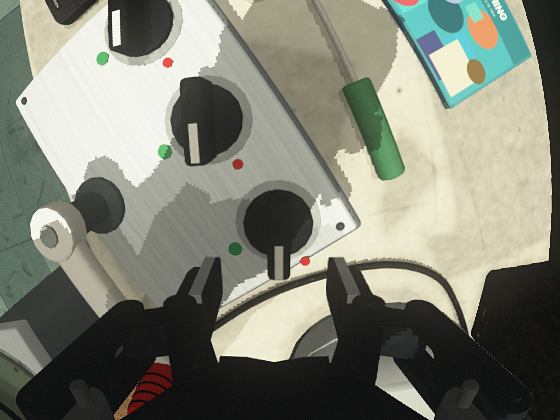

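The right bolt's line at (279,262) is centred between the fingers and parallel to them. I'll go down and grip.

```bash
python3 -m jog '[[[1,1,20,0,0,0,0.6],[0,0,20,0,0,0,0.6],[0,0,17,0,0,0,0.6],[0,0,0,0,0,0,0.0],[0,0,0,0,0,0,0.0]]]' 40
python3 -m jog '[[[0,0,0,0,0,0,0],[0,0,0,0,0,0,0],[0,0,0,0,0,0,0],[0,0,0,0,0,0,0]]]'
```

```text
clock: 10.9
position: [0.5618, 0.2355, 0.1514]
tool_rot: [3.141, -0.001, 1.285]
force: [0.8, -0.6, 1.0]
grip_width: 0.0228
finger_force: 0.0
clock: 11.3
position: [0.5616, 0.2357, 0.1517]
tool_rot: [3.14, -0.001, 1.286]
force: [-3.7, -0.3, 7.1]
grip_width: 0.0129
finger_force: 39.7
```

```bash
python3 -m jog '[[[0,0,0,0,0,0.14,0],[0,0,0,0,0,0.14,0],[0,0,0,0,0,0.14,0],[0,0,0,0,0,0.14,0],[0,0,0,0,0,0.14,0]]]'
python3 -m jog '[[[0,0,0,0,0,0.14,0],[0,0,0,0,0,0.1,0],[0,0,0,0,0,0.07,0],[0,0,0,0,0,0,0]]]'
python3 -c "from h import *;s=bot.observe();print(s['qpos'],s['moment'])"
```

```text
clock: 11.8
position: [0.5627, 0.2348, 0.1518]
tool_rot: [3.14, -0.003, 0.579]
force: [3.6, -5.0, 1.7]
grip_width: 0.0132
finger_force: 39.2
clock: 12.2
position: [0.5629, 0.2344, 0.1518]
tool_rot: [3.14, -0.003, 0.273]
force: [5.1, -8.3, 4.4]
grip_width: 0.0131
finger_force: 42.6
[-0.37907574  0.68975481 -0.16626007  1.75094134  0.16521943  0.71179482
 -1.9312475 ] [-1.93261433 -0.9871381   0.73974241]
```

The moment of +0.74 N m shows the right bolt is at its stop. I'll release, rise and go to the middle bolt.

```bash
python3 -m jog '[[[0,0,0,0,0,0,0.6],[0,0,0,0,0,0,0.6],[0,0,0,0,0,0,0.6],[0,0,-25,0,0,0,0.6],[0,0,-28,0,0,0,0.6]]]'
python3 -m jog '[[[0,0,0,0,0,-0.145,0.6],[0,0,0,0,0,-0.145,0.6],[0,0,0,0,0,-0.145,0.6],[0,0,0,0,0,-0.145,0.6],[0,0,0,0,0,-0.145,0.6]]]'|head -3
python3 -m jog '[[[0,0,0,0,0,-0.145,0.6],[0,0,0,0,0,-0.145,0.6],[0,0,0,0,0,0,0.6],[0,0,0,0,0,0,0.6]]]'|head -3
python3 - <<'E'
from h import *
go(.537,.316,.148,1.31)
s=bot.observe();p=bot.grab_frame('wrist'); save(p,'w4.png')
print('mid');angle(p,s,np.array([.536,.315]))
print('left');angle(p,s,np.array([.512,.398]))
E
```

```text
clock: 12.7
position: [0.5609, 0.2353, 0.203]
tool_rot: [-3.141, 0.002, 0.276]
force: [0.0, -1.6, 0.3]
grip_width: 0.0514
finger_force: 0.0
clock: 13.2
position: [0.5614, 0.2355, 0.2032]
tool_rot: [-3.142, -0.0, 1.007]
clock: 13.6
position: [0.5615, 0.2352, 0.203]
tool_rot: [-3.141, -0.0, 1.286]
t 13.6 p [0.561 0.235 0.203] yaw 1.286 q [-0.19  0.65 -0.44  1.71  0.35  0.86 -1.07] F [-0.3  0.1  0.1] w 0.051
shift mm [ 70.6 -46.2  55. ] wz -0.024
mid
  comp 1183 mid [0.522 0.322] len/wid [14.6 38.9] theta 0.613 barYaw 1.25
  comp 313 mid [0.532 0.303] len/wid [ 4.6 21.7] theta 0.551 barYaw 1.312
left
  comp 816 mid [0.497 0.395] len/wid [15.2 26.3] theta 0.393 barYaw 1.47
  comp 263 mid [0.508 0.385] len/wid [ 5.2 21.5] theta 0.49 barYaw 1.373
```

View pics/w4.png

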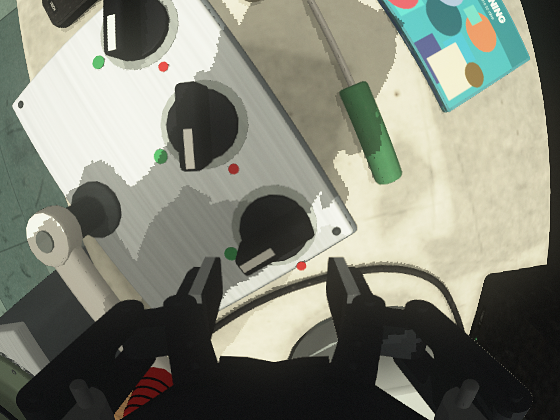

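The right bolt's line now points at the green dot (232,253). On to the middle bolt.

```bash
python3 -m jog '[[[35,-23,0,0,0,-0.025,0.6],[35,-23,0,0,0,0,0.6],[0,0,0,0,0,0,0.6],[0,0,20,0,0,0,0.6],[0,0,0,0,0,0,0.6]]]' |head -3
python3 -c "from h import *; go(.5365,.316,.150,1.31)"
```

```text
clock: 14.15
position: [0.5347, 0.3147, 0.1812]
tool_rot: [-3.14, 0.002, 1.314]
t 14.15 p [0.535 0.315 0.181] yaw 1.314 q [-0.34  0.69 -0.44  1.69  0.37  0.84 -1.19] F [ 0.  -0.8 -0.3] w 0.051
shift mm [ 1.8  1.5 31.2] wz 0.004
```

```bash
python3 -m jog '[[[1,1,15,0,0,0,0.6],[0,0,15,0,0,0,0.6],[0,0,0,0,0,0,0.6],[0,0,0,0,0,0,0.0],[0,0,0,0,0,0,0.0]]]' 40
python3 -m jog '[[[0,0,0,0,0,0,0],[0,0,0,0,0,0,0],[0,0,0,0,0,0,0],[0,0,0,0,0,0,0]]]'
```

```text
clock: 14.65
position: [0.537, 0.3158, 0.1533]
tool_rot: [3.141, -0.0, 1.315]
force: [0.3, 0.8, -0.1]
grip_width: 0.023
finger_force: 0.0
clock: 15.05
position: [0.5366, 0.316, 0.1536]
tool_rot: [-3.142, -0.0, 1.316]
force: [-4.3, -1.0, 5.3]
grip_width: 0.0133
finger_force: 39.3
```

```bash
python3 -m jog '[[[0,0,0,0,0,0.14,0],[0,0,0,0,0,0.14,0],[0,0,0,0,0,0.14,0],[0,0,0,0,0,0.14,0],[0,0,0,0,0,0.14,0]]]'
python3 -m jog '[[[0,0,0,0,0,0.14,0],[0,0,0,0,0,0.12,0],[0,0,0,0,0,0.08,0],[0,0,0,0,0,0,0]]]'
python3 -c "from h import *;s=bot.observe();print(s['qpos'],s['moment'])"
```

```text
clock: 15.55
position: [0.5371, 0.3155, 0.1536]
tool_rot: [3.141, -0.001, 0.61]
force: [-0.3, -2.8, 2.1]
grip_width: 0.013
finger_force: 39.1
clock: 15.95
position: [0.5372, 0.3153, 0.1536]
tool_rot: [3.141, -0.001, 0.274]
force: [0.6, -5.2, 6.1]
grip_width: 0.0134
finger_force: 41.8
[-0.52405313  0.70373845 -0.15227212  1.71222414  0.14850832  0.73647411
 -2.0475957 ] [-1.27713751 -0.03814189  0.68147745]
```

```bash
python3 -m jog '[[[0,0,0,0,0,0,0.6],[0,0,0,0,0,0,0.6],[0,0,0,0,0,0,0.6],[0,0,-25,0,0,0,0.6],[0,0,-28,0,0,0,0.6]]]' |head -3
python3 -m jog '[[[0,0,0,0,0,-0.145,0.6],[0,0,0,0,0,-0.145,0.6],[0,0,0,0,0,-0.145,0.6],[0,0,0,0,0,-0.145,0.6],[0,0,0,0,0,-0.145,0.6]]]'|head -3
python3 -m jog '[[[0,0,0,0,0,-0.145,0.6],[0,0,0,0,0,-0.145,0.6],[0,0,0,0,0,-0.085,0.6],[0,0,0,0,0,0,0.6]]]'|head -3
python3 - <<'E'
from h import *
go(.512,.397,.15,1.37)
s=bot.observe();p=bot.grab_frame('wrist')
print('left');angle(p,s,np.array([.512,.397]))
print('mid');angle(p,s,np.array([.537,.316]))
E
```

```text
clock: 16.45
position: [0.5364, 0.3156, 0.2058]
tool_rot: [3.141, 0.002, 0.276]
clock: 16.95
position: [0.5368, 0.3158, 0.206]
tool_rot: [-3.141, -0.0, 1.007]
clock: 17.35
position: [0.5369, 0.3155, 0.2059]
tool_rot: [-3.141, -0.0, 1.377]
t 17.35 p [0.537 0.316 0.206] yaw 1.377 q [-0.33  0.66 -0.45  1.67  0.35  0.88 -1.11] F [-0.3 -0.7  0.5] w 0.051
shift mm [ 75.1 -40.1  55.9] wz 0.007
left
  comp 1184 mid [0.497 0.401] len/wid [14.5 41.4] theta 0.518 barYaw 1.345
  comp 337 mid [0.508 0.385] len/wid [ 4.9 22. ] theta 0.494 barYaw 1.369
mid
  comp 77 mid [0.555 0.303] len/wid [ 3.1 11.6] theta 0.934 barYaw 0.929
```

```bash
python3 -m jog '[[[38,-20,0,0,0,0,0.6],[37,-20,0,0,0,0,0.6],[0,0,0,0,0,0,0.6],[0,0,20,0,0,0,0.6],[0,0,0,0,0,0,0.6]]]' |head -3
python3 -c "from h import *; go(.512,.397,.150,1.37)"
```

```text
clock: 17.9
position: [0.5113, 0.3967, 0.184]
tool_rot: [-3.14, 0.002, 1.374]
t 17.9 p [0.511 0.397 0.184] yaw 1.374 q [-0.47  0.73 -0.43  1.62  0.37  0.89 -1.24] F [ 0.9  0.2 -0.8] w 0.051
shift mm [ 0.6  0.7 34. ] wz 0.004
```

```bash
python3 -m jog '[[[0,0,17,0,0,0,0.6],[0,0,16,0,0,0,0.6],[0,0,0,0,0,0,0.6],[0,0,0,0,0,0,0.0],[0,0,0,0,0,0,0.0]]]' 40 |head -3
python3 -m jog '[[[0,0,0,0,0,0,0],[0,0,0,0,0,0,0],[0,0,0,0,0,0,0],[0,0,0,0,0,0,0]]]'
python3 -m jog '[[[0,0,0,0,0,0.14,0],[0,0,0,0,0,0.14,0],[0,0,0,0,0,0.14,0],[0,0,0,0,0,0.14,0],[0,0,0,0,0,0.14,0]]]'
python3 -m jog '[[[0,0,0,0,0,0.14,0],[0,0,0,0,0,0.14,0],[0,0,0,0,0,0.12,0],[0,0,0,0,0,0,0]]]'
python3 -c "from h import *;s=bot.observe();print(s['qpos'],s['moment'])"
```

```text
clock: 18.4
position: [0.5123, 0.3972, 0.1534]
tool_rot: [3.141, -0.001, 1.375]
clock: 18.8
position: [0.5117, 0.3974, 0.1537]
tool_rot: [-3.141, -0.0, 1.376]
force: [-6.8, -1.0, 5.9]
grip_width: 0.0132
finger_force: 39.4
clock: 19.3
position: [0.5123, 0.3969, 0.1537]
tool_rot: [3.141, -0.0, 0.67]
force: [-1.4, -3.2, 3.3]
grip_width: 0.0129
finger_force: 39.1
clock: 19.7
position: [0.5125, 0.3967, 0.1538]
tool_rot: [3.141, -0.001, 0.272]
force: [-0.3, -4.6, 4.9]
grip_width: 0.0131
finger_force: 42.3
[-0.66227971  0.73533077 -0.13569098  1.64050895  0.13204206  0.77427332
 -2.15700242] [-1.21276501 -0.07000465  0.78321667]
```

Now release, rise and back off so all of it can be checked.

```bash
python3 -m jog '[[[0,0,0,0,0,0,0.6],[0,0,0,0,0,0,0.6],[0,0,0,0,0,0,0.6],[0,0,-25,0,0,0,0.6],[0,0,-45,0,0,0,0.6]]]' |head -3
python3 -m jog '[[[0,0,-45,0,0,-0.1,0.6],[-15,40,-25,0,0,-0.14,0.6],[-15,40,0,0,0,-0.14,0.6],[0,40,0,0,0,-0.14,0.6],[0,0,0,0,0,-0.14,0.6]]]' 
python3 -m jog '[[[0,0,0,0,0,-0.1,0.6],[0,0,0,0,0,0,0.6],[0,0,0,0,0,0,0.6],[0,0,0,0,0,0,0.6],[0,0,0,0,0,0,0.6]]]'
python3 - <<'E'
from h import *
s=bot.observe();p=bot.grab_frame('wrist'); save(p,'w5.png')
for c in [(.562,.235),(.537,.316),(.512,.397)]: print(c);angle(p,s,np.array(c))
for q in ['lamp_arm_grip','lamp_arm_hinge','screwdriver','remote_black','cue_timer']:
    print(q,[(np.round(d['xyz'],3),round(d['conf'],2)) for d in bot.spot_point(q,p)][:2])
E
```

```text
clock: 20.2
position: [0.5111, 0.3963, 0.2211]
tool_rot: [3.14, 0.005, 0.276]
clock: 20.7
position: [0.547, 0.275, 0.2933]
tool_rot: [3.139, 0.0, 0.935]
force: [-0.6, -0.4, 0.5]
grip_width: 0.0509
finger_force: 0.0
clock: 21.2
position: [0.5438, 0.2807, 0.2929]
tool_rot: [3.142, 0.0, 1.035]
force: [0.2, -0.0, 0.5]
grip_width: 0.0513
finger_force: 0.0
(0.562, 0.235)
  comp 522 mid [0.566 0.221] len/wid [14.1 40.7] theta 1.563 barYaw 0.3
  comp 131 mid [0.55 0.23] len/wid [ 5.3 21.1] theta 1.555 barYaw 0.308
(0.537, 0.316)
  comp 29 mid [0.515 0.321] len/wid [ 1.9 12.3] theta 0.496 barYaw 1.366
  comp 120 mid [0.524 0.311] len/wid [ 4.2 20.8] theta 1.568 barYaw 0.295
(0.512, 0.397)
  comp 590 mid [0.507 0.41 ] len/wid [14.8 42.1] theta 1.5 barYaw 0.363
  comp 151 mid [0.5   0.393] len/wid [ 5.3 21.6] theta 1.566 barYaw 0.297
  comp 26 mid [0.5   0.378] len/wid [ 1.9 10.9] theta -0.718 barYaw 2.581
lamp_arm_grip [(array([0.459, 0.171, 0.148]), 0.81), (array([0.538, 0.316, 0.094]), 0.2)]
lamp_arm_hinge [(array([0.438, 0.285, 0.15 ]), 0.78)]
screwdriver [(array([0.649, 0.318, 0.002]), 0.8)]
remote_black [(array([ 0.485,  0.497, -0.004]), 0.67)]
cue_timer [(array([0.603, 0.449, 0.001]), 0.77)]
```

View pics/w5.png

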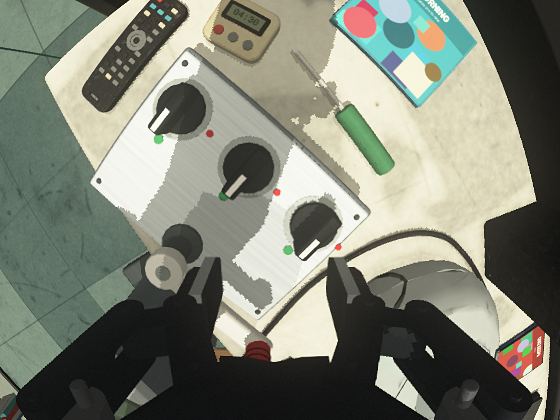

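All three white lines point at their green dots (158,140), (224,196) and (288,250), at about 1.56 rad each. The lamp arm is sideways, the loose things have not moved, and the gripper is clear.

```bash
python3 -c "from h import *; print(bot.job_done())"
```

```text
the job is handed in; nothing more can be done
None
```

The job is handed in at about 21 s: the lamp arm stands at about 1.65 rad to the right, all three bolts measured about 1.56 rad (fully home), the gripper is open and clear, and the loose things have not moved; no verdict was returned.

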